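# Fit the isolator knob on its keyed shaft

### The arm

A 6-joint arm with a two-finger parallel gripper is mounted at the origin on the work surface. World frame = base frame: x ahead of the robot, y to its left, z up, the work surface at z = 0. Lengths are in m, angles in degrees, forces in N, time in s.
With the tool pointing down it reaches from about 0.35 to 0.875 m from the base axis. Payload 4.2 kg.
Tool frame: the origin (TCP) lies where the fingers leave the gripper's body, on its centre line; the fingertips stand 70 mm ahead of it and the grasp point (between the pads) lies 51 mm ahead of it; z points along the fingers, y is the direction in which the jaws open and shut (so a half turn about z gives the same grasp; the last joint's range is limited). The gripper opens to 87 mm and grips with 3 to 60 N. Pads are 19 mm wide; open, the fingers measure 117 mm over their backs; the gripper's body (75 mm by 190 mm) begins 51 mm behind the grasp point.
Start: joints at [80.993, 22.042, 0.453, 0, -68.411, -14.817], TCP at [0.252, 0.572, 0.292] pointing down, gripper open.
Joint ranges: [-179.83, 179.83], [-69.29, 118.12], [-61.27, 80.66], [-181.25, 117.63], [-171.15, -9.14], [-177.46, 177.46]. Speed limits (degrees/s): [159.86, 159.86, 180, 180, 180, 180].

### API

Orientations are given as a 3x3 rotation matrix whose columns are the frame's x, y, z axes.
In Python, from station import sense, capture, camera_model, finish_job gives the robot as it stands.
- The arm moves only by the shell command python3 -m inch 'ROWS'. ROWS is JSON, a list of rows, each an object with "hand": the closure, from 0 (fully open) to 1 (shut); "slide": the shift along the world's x, y, z in cm, a list of three; "yaw": the turn about the world's z in rad. A call has 1 to 10 rows; each row is the pose to reach, as a shift and turn from the pose commanded when the call began; what a row does not reach only later rows make up. A row lasts 1/8 s, in which the tool goes at most 62.5 mm and 10.7 degrees, less where a joint would pass 70% of its speed; a pose out of reach is approached as far as the arm can. A call with a gripper value outside its range is refused whole. The fingers move at their own pace and stop on an object; the grip force is fixed at half the most. Time passes only in rows, so rows that repeat a pose let the fingers close. It gives the time, the measured TCP pose, the force and the opening at its end, in the units of the state.
- sense(): the state, without advancing time (a new reading comes with each control period).
- capture(name): name is "side" or "top" or "wrist"; returns the picture (384x512x3 uint8, blue, green, red); there is no depth.
- camera_model(name): a dict with "mtx" (3x3 intrinsics, pixels), "xyz" and "orientation" of the camera in the world; the wrist camera has in their place "tool_from_camera" (4x4, takes a point from camera to tool coordinates, whose origin is the TCP and whose axes are the flange's). Camera axes: x right, y up, looking along -z (the intrinsics and any distortion apply to the point x, -y, -z); pixel columns grow to the right and rows downward; lengths in m; the calibration is good to about 2 mm. A picture is of the moment at which its call begins: read the wrist's pose just before it. camera_model takes no time and is no camera call.
- finish_job(): hands the job in, once; it reports no verdict.
The state is a dict: "time_s": time; "joints": joint angles; "joint_velocities": joint speeds; "effort": joint torques, N m; "tcp_pos": TCP position; "ee_rot": TCP orientation; "wrist_force": force on the tool from outside, world axes, zero at the start; "moment": the same for the moment, N m; "gripper_width": opening from 0.0 (shut) to 1.0 (fully open).
Only numpy, scipy, OpenCV 4.12 (cv2) and the standard library are available. Lean on these libraries where they do the work, as an engineer would, in place of code of your own. Each camera call takes 0.05 s, during which the arm holds its last target. There are 200 camera calls.

### The job

Fit the red knob on the flat tapered steel shaft that stands on the lid of the blue electrical box: hold the knob over the shaft, turn it until its slot lines up with the shaft, push it fully home so that it sits flush on the lid, and let go of it. Leave the black knob and the glass light diffuser where they are.

Things in the scene. Friction and masses are not known exactly. Their poses are not given: they have to be found in the camera images.
- red_knob: Red knob, 0.1 to 0.16 kg, upright on the bench. Round skirt 62 mm across, 42 mm high; on top a grip bar 54 mm long (knob's x), 20 wide (y), 32 tall, with a white stripe along it: 74 mm in all. Slot underneath, 42 mm (x, parallel to the bar) by 22 mm (y), 36 mm deep. Origin: centre of the underside, z up; a half turn about z changes nothing. Pinch the bar across its width, tips just above the skirt.
- stub_foot (a point): Foot of the steel shaft, on its axis, on the fixed blue box (yellow disc round it; 156 mm square, 70 mm high); the knob's origin lies here when home. The shaft stands up 34 mm and cannot turn: a flat tapered key, 34 mm (x) by 14 mm (y) at the foot, 12 by 5 at the tip. z up. The knob goes home with its bar parallel to this x, either way round; over about 14 degrees off it sticks part way down.
- black_knob: A black knob of the same shape and size as the red one, a spare that stays where it stands on the bench. Origin at the centre of the underside, z up.
- diffuser: A glass light diffuser, a round bowl 124 mm across and 90 mm high, open at the top, standing on the bench; to be left alone. Origin at the centre of the underside, z up.

How it is judged:
By the outcome, as a careful person would: the job done as asked, in the order asked, and still so for the second after the job is handed in, with the robot touching nothing.
It also fails if it takes over 40 s, if anything falls off the work surface, if the arm or the gripper's body presses on something with over 40 N, if the wrist force passes 120 N, or if a joint passes its speed limit or range.

## Working session

There is one attempt and no reset: what is moved stays moved. The work goes in short steps, Python scripts to look and compute and a shell command to move; the robot and the scene stay as the last step left them, time stands still between calls to the robot, and variables do not carry over. Pictures are saved under pics/ and viewed, about 8 in all and at most 12, crops included, and the job is handed in when it is done.

```bash
ls; mkdir -p pics; python3 - <<'E'
from station import *
import cv2,numpy as np
s=sense();print(s)
ims=[capture(n) for n in("top","side")]
for n in("top","side","wrist"):print(n,camera_model(n))
cv2.imwrite("pics/top.png",ims[0]);cv2.imwrite("pics/side.png",ims[1])
E
```

```text
pics
{'time_s': 0.0, 'joints': array([ 8.09935681e+01,  2.20910858e+01,  3.81506941e-01, -2.94412545e-02,
       -6.84111163e+01, -1.48184878e+01]), 'joint_velocities': array([ 0.05924925, -0.04293371,  0.08474164, -0.07646591,  0.08741517,
       -0.04683124]), 'effort': array([ 8.20652986e-04, -3.90671396e+01,  1.87408501e+01,  4.21990290e+00,
        1.09557054e-02, -1.94300701e-04]), 'tcp_pos': array([0.25224021, 0.57135796, 0.29116665]), 'ee_rot': array([[ 9.14707505e-01, -4.04115747e-01, -8.01668229e-04],
       [-4.04116534e-01, -9.14705310e-01, -2.00571229e-03],
       [ 7.72497354e-05,  2.15860748e-03, -9.99997667e-01]]), 'wrist_force': array([-0.21380738,  0.2692922 ,  0.07090351]), 'moment': array([ 0.03109211, -0.00185807, -0.03381226]), 'gripper_width': 1.0002257411868363}
top {'mtx': array([[357.97702519,   0.        , 256.30931971],
       [  0.        , 357.97702519, 196.68099778],
       [  0.        ,   0.        ,   1.        ]]), 'xyz': array([ 0.47347505, -0.05729574,  0.94448609]), 'orientation': array([[-0.01334984,  0.99866116, -0.04997667],
       [-0.9999063
[... 294 characters left out ...]
85965]), 'orientation': array([[ 0.92975819,  0.25456702, -0.26597997],
       [-0.36809936,  0.62851694, -0.68517832],
       [-0.00725089,  0.73495721,  0.67807472]])}
wrist {'mtx': array([[280.32905189,   0.        , 255.81409188],
       [  0.        , 280.32905189, 191.20013929],
       [  0.        ,   0.        ,   1.        ]]), 'tool_from_camera': array([[-1.03716796e-03,  9.65021487e-01,  2.62168749e-01,
         7.16552902e-02],
       [ 9.99998989e-01,  1.25585522e-03, -6.66594930e-04,
        -1.74702997e-04],
       [-9.72524423e-04,  2.62167793e-01, -9.65021815e-01,
        -9.32009405e-02],
       [ 0.00000000e+00,  0.00000000e+00,  0.00000000e+00,
         1.00000000e+00]])}
```

View pics/top.png

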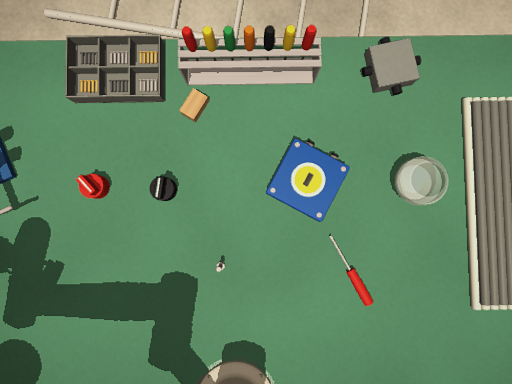

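View pics/side.png

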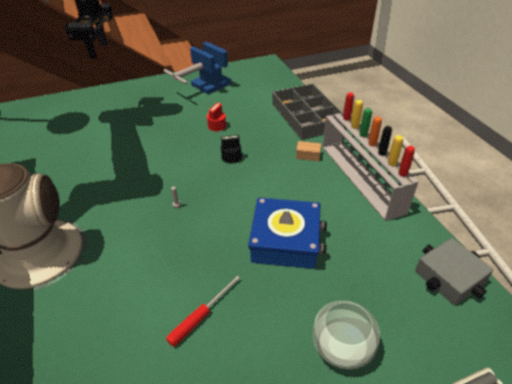

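Top: red knob at (93,185), black knob at (163,188), box with yellow disc at (308,180), diffuser at (420,181). The side view agrees. Next I'll measure these.

```bash
cat > h.py <<'E'
import cv2,numpy as np
from station import *
def cam(n,s=None):
    c=camera_model(n)
    if n!="wrist": return c["mtx"],c["xyz"],c["orientation"]
    T=c["tool_from_camera"]; R=s["ee_rot"]
    return c["mtx"],s["tcp_pos"]+R@T[:3,3],R@T[:3,:3]
def on(c,uv,z):
    K,p,R=c; uv=np.atleast_2d(uv).astype(float)
    q=np.c_[uv,np.ones(len(uv))]@np.linalg.inv(K).T
    d=(q*[1,-1,-1])@R.T
    return p+d*((z-p[2])/d[:,2])[:,None]
def big(mask,roi=None):
    m=mask.astype(np.uint8)
    if roi: k=np.zeros_like(m);k[roi[1]:roi[3],roi[0]:roi[2]]=1;m*=k
    cs,_=cv2.findContours(m,cv2.RETR_EXTERNAL,cv2.CHAIN_APPROX_NONE)
    return max(cs,key=cv2.contourArea)[:,0,:]
def axis(P):
    w,v=np.linalg.eigh(np.cov((P-P.mean(0))[:,:2].T)); return np.degrees(np.arctan2(v[1,1],v[0,1]))%180
def px(mask,roi):
    y,x=np.nonzero(mask[roi[1]:roi[3],roi[0]:roi[2]]); return np.c_[x+roi[0],y+roi[1]]
E
python3 - <<'E'
from h import *
im=cv2.imread("pics/top.png");hsv=cv2.cvtColor(im,cv2.COLOR_BGR2HSV);H,S,V=cv2.split(hsv);c=cam("top")
red=((H<8)|(H>172))&(S>120)
white=(S<90)&(V>150)
r=(72,165,115,205)
k=big(red,r);print("red",cv2.minEnclosingCircle(k),on(c,[cv2.minEnclosingCircle(k)[0]],.042))
w=px(white,r);P=on(c,w,.074);print("stripe",len(w),w.mean(0),P.mean(0),axis(P))
y=big((H>20)&(H<35)&(S>120),(270,140,350,220));e=cv2.fitEllipse(y);print("disc",e,on(c,[e[0]],.07))
g=px(~((H>20)&(H<35)&(S>100)),(300,171,317,190));P=on(c,g,.09);print("shaft",len(g),P.mean(0),axis(P))
bl=big((H>105)&(H<125)&(S>120),(255,125,360,230));P=on(c,cv2.boxPoints(cv2.minAreaRect(bl)),.07);print(P)
b=cv2.resize(np.hstack([im[155:215,60:120],im[150:210,278:338]]),None,fx=6,fy=6,interpolation=2);cv2.imwrite("pics/z.png",b)
E
```

```text
red ((92.13157653808594, 184.23684692382812), 16.960416793823242) [[0.55556693 0.35350148 0.042     ]]
stripe 32 [ 84.40625 184.375  ] [0.55256896 0.35772299 0.074     ] 42.388886185615036
disc ((307.72882080078125, 179.10433959960938), (25.979219436645508, 26.153484344482422), 147.9292449951172) [[ 0.55873523 -0.1872134   0.07      ]]
shaft 60 [ 0.55655939 -0.18421012  0.09      ] 150.4592676645518
[[ 0.52721728 -0.08143752  0.07      ]
 [ 0.66339141 -0.15644254  0.07      ]
 [ 0.58808422 -0.2917491   0.07      ]
 [ 0.45301119 -0.21593842  0.07      ]]
```

View pics/z.png

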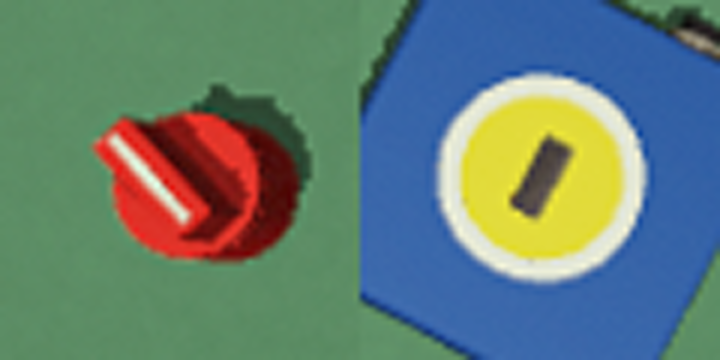

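The knob is at about (0.553, 0.357) with its bar at 42°. The shaft is at about (0.558, -0.186), at 150.5°. I'll hover over the knob with the jaw across the bar and look closer.

```bash
python3 -m inch '[{"hand":0,"slide":[30,-21.5,-7],"yaw":1.155},{"hand":0,"slide":[30,-21.5,-7],"yaw":1.155},{"hand":0,"slide":[30,-21.5,-7],"yaw":1.155},{"hand":0,"slide":[30,-21.5,-7],"yaw":1.155},{"hand":0,"slide":[30,-21.5,-7],"yaw":1.155},{"hand":0,"slide":[30,-21.5,-7],"yaw":1.155},{"hand":0,"slide":[30,-21.5,-7],"yaw":1.155},{"hand":0,"slide":[30,-21.5,-7],"yaw":1.155},{"hand":0,"slide":[30,-21.5,-7],"yaw":1.155},{"hand":0,"slide":[30,-21.5,-7],"yaw":1.155}]'
python3 - <<'E'
from h import *
s=sense();im=capture("wrist");cv2.imwrite("pics/w1.png",im);c=cam("wrist",s)
print(s["tcp_pos"],s["ee_rot"],s["joints"])
H,S,V=cv2.split(cv2.cvtColor(im,cv2.COLOR_BGR2HSV))
red=((H<8)|(H>172))&(S>120)
k=big(red);x,y,w,h=cv2.boundingRect(k);print(x,y,w,h)
hull=np.zeros(im.shape[:2],np.uint8);cv2.fillPoly(hull,[cv2.convexHull(k)],1)
wm=px((S<90)&(V>150)&(hull>0),(0,0,512,384));P=on(c,wm,.074);print("stripe",len(wm),wm.mean(0),P.mean(0),axis(P), (P.max(0)-P.min(0)))
E
```

```text
time_s: 1.35
tcp_pos: [0.5516, 0.3577, 0.2227]
ee_rot: [[0.738, 0.675, 0.0], [0.675, -0.738, 0.001], [0.001, -0.0, -1.0]]
wrist_force: [-0.7, 0.5, -0.7]
gripper_width: 1.0
[0.55158472 0.35773834 0.22270466] [[ 7.38261077e-01  6.74514956e-01  3.95928864e-04]
 [ 6.74514757e-01 -7.38261172e-01  5.33256522e-04]
 [ 6.51988406e-04 -1.26622673e-04 -9.99999779e-01]] [ 4.70319798e+01  2.80844844e+01 -1.44062848e-01 -4.79750377e-03
 -6.17336340e+01  8.53867839e+01]
229 152 61 72
stripe 177 [259.37853107 194.57627119] [0.55566408 0.35713494 0.074     ] 41.75740394524584 [3.49195330e-02 3.04375543e-02 5.55111512e-17]
```

View pics/w1.png

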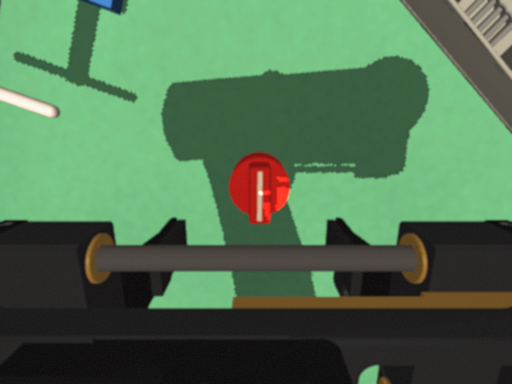

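The wrist view shows the knob centred at (260,190), with its bar lined up between the jaws; the stripe runs along column 260. The stripe centre comes out at (0.5557, 0.3571). Descending to grasp.

```bash
python3 -m inch '[{"hand":0,"slide":[0.3,-0.05,-4],"yaw":0},{"hand":0,"slide":[0.3,-0.05,-8],"yaw":0},{"hand":0,"slide":[0.3,-0.05,-10],"yaw":0},{"hand":0,"slide":[0.3,-0.05,-10.5],"yaw":0},{"hand":0,"slide":[0.3,-0.05,-10.5],"yaw":0},{"hand":1,"slide":[0.3,-0.05,-10.5],"yaw":0},{"hand":1,"slide":[0.3,-0.05,-10.5],"yaw":0},{"hand":1,"slide":[0.3,-0.05,-10.5],"yaw":0},{"hand":1,"slide":[0.3,-0.05,-10.5],"yaw":0},{"hand":1,"slide":[0.3,-0.05,-10.5],"yaw":0}]'
python3 -m inch '[{"hand":1,"slide":[0,0,0],"yaw":0},{"hand":1,"slide":[0,0,0],"yaw":0},{"hand":1,"slide":[0,0,0],"yaw":0}]'
```

```text
time_s: 2.65
tcp_pos: [0.5554, 0.3562, 0.1173]
ee_rot: [[0.739, 0.674, 0.0], [0.674, -0.739, 0.0], [0.0, 0.0, -1.0]]
wrist_force: [0.3, -0.8, 0.0]
gripper_width: 0.519
time_s: 3.02
tcp_pos: [0.5554, 0.3562, 0.1172]
ee_rot: [[0.739, 0.674, -0.0], [0.674, -0.739, -0.0], [-0.0, -0.0, -1.0]]
wrist_force: [-0.0, -0.3, 1.0]
gripper_width: 0.227
```

Gripped: the opening is about 20 mm. Lifting, then carrying and turning.

```bash
python3 -m inch '[{"hand":1,"slide":[0,0,5],"yaw":0},{"hand":1,"slide":[0,0,10],"yaw":0},{"hand":1,"slide":[0,0,14],"yaw":0},{"hand":1,"slide":[0,0,14],"yaw":0}]'
python3 -m inch '[{"hand":1,"slide":[0,-5,0],"yaw":-0.15},{"hand":1,"slide":[0,-11,0],"yaw":-0.3},{"hand":1,"slide":[0,-17,0],"yaw":-0.45},{"hand":1,"slide":[0,-23,0],"yaw":-0.6},{"hand":1,"slide":[0,-29,0],"yaw":-0.75},{"hand":1,"slide":[0,-35,0],"yaw":-0.9},{"hand":1,"slide":[0.1,-41,0],"yaw":-1.05},{"hand":1,"slide":[0.2,-47,0],"yaw":-1.2},{"hand":1,"slide":[0.2,-52,0],"yaw":-1.255},{"hand":1,"slide":[0.2,-54.2,0],"yaw":-1.255}]'
python3 -m inch '[{"hand":1,"slide":[0,0,0],"yaw":0},{"hand":1,"slide":[0,0,0],"yaw":0}]'
python3 - <<'E'
from h import *
s=sense();im=capture("wrist");si=capture("side");c=cam("wrist",s)
print(s["tcp_pos"],s["ee_rot"][:,0],s["wrist_force"],s["gripper_width"])
cv2.imwrite("pics/w2.png",np.hstack([cv2.resize(im[60:300,130:400],None,fx=1.45,fy=1.45),cv2.resize(si[90:290,190:390],(348,348))]))
H,S,V=cv2.split(cv2.cvtColor(im,cv2.COLOR_BGR2HSV))
red=((H<8)|(H>172))&(S>120);k=big(red);hull=np.zeros(im.shape[:2],np.uint8);cv2.fillPoly(hull,[cv2.convexHull(k)],1)
wm=px((S<90)&(V>150)&(hull>0),(0,0,512,384));zt=s["tcp_pos"][2]-.1172+.074
P=on(c,wm,zt);print("stripe",len(wm),wm.mean(0),P.mean(0),axis(P),s["tcp_pos"]-P.mean(0))
b=big((H>105)&(H<125)&(S>120));q=cv2.boxPoints(cv2.minAreaRect(b));print(q.round());print(on(c,q,.07))
y=big((H>20)&(H<35)&(S>120));print(cv2.boundingRect(y))
# circle skirt
e=cv2.minEnclosingCircle(k);print(e)
E
```

```text
time_s: 3.52
tcp_pos: [0.5566, 0.3572, 0.2617]
ee_rot: [[0.739, 0.674, 0.007], [0.674, -0.739, 0.006], [0.009, 0.0, -1.0]]
wrist_force: [-1.1, 0.8, -1.3]
gripper_width: 0.229
time_s: 4.78
tcp_pos: [0.5562, -0.1882, 0.2554]
ee_rot: [[0.868, -0.496, -0.003], [-0.496, -0.868, 0.001], [-0.003, 0.001, -1.0]]
wrist_force: [-0.4, 0.8, -0.7]
gripper_width: 0.232
time_s: 5.03
tcp_pos: [0.557, -0.1853, 0.2563]
ee_rot: [[0.87, -0.493, -0.002], [-0.493, -0.87, 0.001], [-0.002, 0.0, -1.0]]
wrist_force: [-0.1, 0.3, -1.5]
gripper_width: 0.224
[ 0.55698634 -0.18526192  0.25625286] [ 0.86989602 -0.49323152 -0.00189241] [-0.07554146  0.30340463 -1.53951716] 0.22380187223216655
stripe 198 [255.84848485 229.26262626] [ 0.56905818 -0.19202139  0.21305286] 149.49019538181489 [-0.01207185  0.00675947  0.0432    ]
[[177. 103.]
 [336. 103.]
 [336. 222.]
 [177. 222.]]
[[ 0.66557658 -0.16088567  0.07      ]
 [ 0.59085462 -0.29236841  0.07      ]
 [ 0.48111568 -0.24050885  0.07      ]
 [ 0.56487053 -0.09333046  0.07      ]]
(225, 151, 65, 39)
((255.84632873535156, 217.97914123535156), 46.38920593261719)
```

View pics/w2.png

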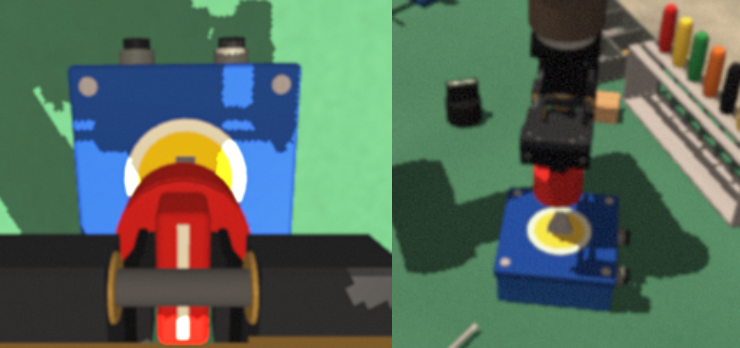

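The wrist view shows the knob in front of the disc, slightly left of its centre (255.8 against 257.5 px), with the shaft tip just beyond the skirt. The side view shows the knob clear above the shaft. Angles agree: box edge 150.4°, tool 150.5°. Next I'll check where the knob sits along the bar from the skirt's far edge.

```bash
python3 - <<'E'
from h import *
s=sense();im=capture("wrist");c=cam("wrist",s)
H,S,V=cv2.split(cv2.cvtColor(im,cv2.COLOR_BGR2HSV))
red=((H<8)|(H>172))&(S>120);k=big(red);top=k[k[:,1].argmin()];x0=k[k[:,0]==k[:,0].min()];print(top,k[:,0].min(),k[:,0].max())
col=[k[abs(k[:,0]-u)<1,1].min() for u in(250,256,262)];print(col)
p=on(c,[[256,min(col)]],s["tcp_pos"][2]-.1172)[0];R=s["ee_rot"]
print("knob offset in tool x (bottom rim far - 31mm):",R[:,0]@(p-s["tcp_pos"])-.031)
foot=np.array([.559,-.188]);print("tcp->foot",foot-s["tcp_pos"][:2])
yy=px((H>20)&(H<35)&(S>120),(0,0,512,384));g=on(c,big((S<60)&(V>120),(205,130,310,175)),.07)
sh=px((S<80)&(V<130)&(V>40),(240,160,275,176));print("shaft px",len(sh),sh.mean(0) if len(sh) else 0, sh.min(0),sh.max(0)); print(on(c,[[sh[:,0].mean(),sh[:,1].min()]],.104))
E
```

```text
[252 172] 211 301
[np.int32(174), np.int32(172), np.int32(172)]
knob offset in tool x (bottom rim far - 31mm): -0.001304625604388425
tcp->foot [ 0.0016761 -0.0032238]
shaft px 24 [258.375 169.625] [253 169] [263 171]
[[ 0.57809796 -0.19917647  0.104     ]]
```

The foot's far edge and the disc agree: the shaft is about (+1, -3) mm from the knob's axis. I'll correct that and go down gently.

```bash
python3 -m inch '[{"hand":1,"slide":[0.1,-0.3,0],"yaw":0},{"hand":1,"slide":[0.1,-0.3,-2],"yaw":0},{"hand":1,"slide":[0.1,-0.3,-3],"yaw":0},{"hand":1,"slide":[0.1,-0.3,-4],"yaw":0},{"hand":1,"slide":[0.1,-0.3,-4.5],"yaw":0},{"hand":1,"slide":[0.1,-0.3,-5],"yaw":0},{"hand":1,"slide":[0.1,-0.3,-5],"yaw":0}]'
python3 -m inch '[{"hand":1,"slide":[0,0,-0.5],"yaw":0},{"hand":1,"slide":[0,0,-1],"yaw":0},{"hand":1,"slide":[0,0,-1.4],"yaw":0},{"hand":1,"slide":[0,0,-1.6],"yaw":0},{"hand":1,"slide":[0,0,-1.6],"yaw":0}]'
```

```text
time_s: 6.05
tcp_pos: [0.5584, -0.1888, 0.207]
ee_rot: [[0.87, -0.493, -0.0], [-0.493, -0.87, 0.0], [-0.0, 0.0, -1.0]]
wrist_force: [0.0, -0.3, -1.1]
gripper_width: 0.224
time_s: 6.68
tcp_pos: [0.5584, -0.1888, 0.1911]
ee_rot: [[0.87, -0.493, -0.0], [-0.493, -0.87, -0.0], [-0.0, 0.0, -1.0]]
wrist_force: [0.6, 0.7, -0.9]
gripper_width: 0.228
```

```bash
python3 -m inch '[{"hand":1,"slide":[0,0,-0.1],"yaw":0},{"hand":1,"slide":[0,0,-0.2],"yaw":0},{"hand":1,"slide":[0,0,-0.3],"yaw":0},{"hand":1,"slide":[0,0,-0.4],"yaw":0},{"hand":1,"slide":[0,0,-0.4],"yaw":0}]'
python3 -m inch '[{"hand":1,"slide":[0,0,-0.05],"yaw":0},{"hand":1,"slide":[0,0,-0.1],"yaw":0},{"hand":1,"slide":[0,0,-0.1],"yaw":0}]'
```

```text
time_s: 7.3
tcp_pos: [0.5584, -0.1887, 0.1872]
ee_rot: [[0.87, -0.493, -0.0], [-0.493, -0.87, -0.0], [-0.0, 0.0, -1.0]]
wrist_force: [-0.0, -0.7, -0.8]
gripper_width: 0.223
time_s: 7.68
tcp_pos: [0.5585, -0.1887, 0.1871]
ee_rot: [[0.87, -0.493, 0.0], [-0.493, -0.87, -0.0], [0.001, 0.0, -1.0]]
wrist_force: [-2.5, 1.5, 6.0]
gripper_width: 0.228
```

Contact came at 0.1871, where home should be (0.1872). A slightly firmer push, then open and withdraw straight up.

```bash
python3 -m inch '[{"hand":1,"slide":[0,0,-0.1],"yaw":0},{"hand":1,"slide":[0,0,-0.1],"yaw":0},{"hand":1,"slide":[0,0,0.05],"yaw":0},{"hand":1,"slide":[0,0,0.1],"yaw":0}]'
python3 -m inch '[{"hand":0,"slide":[0,0,0],"yaw":0},{"hand":0,"slide":[0,0,0],"yaw":0},{"hand":0,"slide":[0,0,0],"yaw":0},{"hand":0,"slide":[0,0,0],"yaw":0},{"hand":0,"slide":[0,0,0],"yaw":0},{"hand":0,"slide":[0,0,0],"yaw":0},{"hand":0,"slide":[0,0,0],"yaw":0}]'
```

```text
time_s: 8.18
tcp_pos: [0.5585, -0.1888, 0.1871]
ee_rot: [[0.87, -0.493, 0.0], [-0.493, -0.87, 0.0], [0.0, -0.0, -1.0]]
wrist_force: [-0.2, 0.4, -0.0]
gripper_width: 0.227
time_s: 9.05
tcp_pos: [0.5584, -0.1887, 0.1873]
ee_rot: [[0.87, -0.493, 0.0], [-0.493, -0.87, -0.0], [0.0, 0.0, -1.0]]
wrist_force: [-0.3, -0.0, 0.4]
gripper_width: 0.935
```

```bash
python3 -m inch '[{"hand":0,"slide":[0,0,3],"yaw":0},{"hand":0,"slide":[0,0,7],"yaw":0},{"hand":0,"slide":[0,0,12],"yaw":0},{"hand":0,"slide":[-5,12,12],"yaw":0},{"hand":0,"slide":[-10,18,12],"yaw":0},{"hand":0,"slide":[-14,24,12],"yaw":0},{"hand":0,"slide":[-14,26,12],"yaw":0},{"hand":0,"slide":[-14,26,12],"yaw":0},{"hand":0,"slide":[-14,26,12],"yaw":0}]'
python3 - <<'E'
from h import *
t=capture("top");si=capture("side")
cv2.imwrite("pics/f.png",np.hstack([cv2.resize(t[120:240,240:460],None,fx=1.6,fy=2.0*.8),cv2.resize(si[150:342,210:402],None,fx=1,fy=1)]) if 0 else np.hstack([cv2.resize(t[130:230,258:358],(390,390)),cv2.resize(si[180:280,235:335],(390,390))]))
c=cam("top");d=cam("side")
for im,n,c in((t,"top",c),(si,"side",d)):
    H,S,V=cv2.split(cv2.cvtColor(im,cv2.COLOR_BGR2HSV))
    red=((H<8)|(H>172))&(S>120);roi=(258,130,358,230) if n=="top" else (235,160,335,260)
    k=big(red,roi);hull=np.zeros(im.shape[:2],np.uint8);cv2.fillPoly(hull,[cv2.convexHull(k)],1)
    w=px((S<110)&(V>140)&(hull>0),(0,0,512,384))
    P=on(c,w,.144);print(n,len(w),P.mean(0),axis(P))
E
```

```text
time_s: 10.18
tcp_pos: [0.4172, 0.0732, 0.3078]
ee_rot: [[0.873, -0.489, 0.001], [-0.489, -0.873, 0.001], [0.001, -0.002, -1.0]]
wrist_force: [0.5, -0.4, 0.0]
gripper_width: 1.0
top 53 [ 0.55982053 -0.18837278  0.144     ] 150.90575658037963
side 32 [ 0.55584598 -0.1888778   0.144     ] 150.67326318139428
```

View pics/f.png

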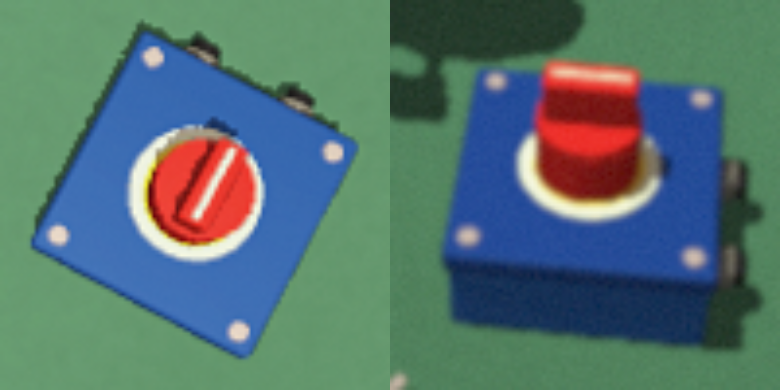

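Both views show the knob seated flat and upright on the disc, centred on the shaft, with its bar parallel to the box edge. At the home height of 0.144 the stripe lands at the same place in both. Handing in.

```bash
python3 -c "
from station import *
print(finish_job(),sense()['time_s'])"
```

```text
the job is handed in; nothing more can be done
the job is handed in; nothing more can be done
```

The red knob is on the shaft and appears fully home on the lid. I released it, backed the arm away and handed the job in at about 10.3 s of the 40 s allowed. I never approached the black knob or the diffuser; I didn't measure them again at the end.

- **Seating:** while lowering, contact came at a TCP height of 0.1871 m, against 0.1872 m expected for flush. I read about 6 N there, then pushed slightly harder before letting go.
- **Angle:** the stripe reads 150.7 to 150.9° in the last top and side pictures, against about 150.4° for the shaft and box. That is well inside the 14° limit.
- **Height and position:** taking the stripe at its home height, the top and side views agree within 1 mm in y, which is where a knob standing too high would show most. They differ by about 4 mm in x; I took this for calibration and small-mask error, since the shaft fixes where a seated knob can be.

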